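Offer the cedar ball on its dish with the lifter

ROBOT

A 6-joint arm with a two-finger parallel gripper is mounted at the origin on the work surface. World frame = base frame: x ahead of the robot, y to its left, z up, the work surface at z = 0. Lengths are in m, angles in rad, forces in N, time in s.
With the tool pointing down it reaches from about 0.375 to 0.975 m from the base axis. Payload 3.8 kg.
Tool frame: the origin (TCP) lies midway between the tips of the shut fingers; the grasp point (between the pads) lies 19 mm behind it; z points along the fingers, y is the line along which they close (so a half turn about z gives the same grasp; the last joint's range is limited). The gripper opens to 85 mm and grips with 20 to 120 N. Pads are 22 mm wide; open, the fingers measure 114 mm over their backs; the gripper's body (76 mm by 85 mm) begins 54 mm behind the grasp point. The pads swing forward as they close: fully open they stand 13 mm farther back than shut.
Start: joints at [-1.311, 0.264, 1.604, -0, 1.274, -0.037], TCP at [0.197, -0.645, 0.203] pointing down, gripper open.
Joint ranges: [-2.63, 2.63], [-0.94, 2.18], [0.31, 2.57], [-1.31, 4.45], [0, 2.66], [-2.55, 2.55]. Speed limits (rad/s): [2.57, 2.57, 3.14, 3.14, 3.14, 3.14].

INTERFACE

Orientations are given as a rotation vector (axis times angle).
In Python, from workcell import bot gives the robot as it stands.
- The arm moves only by the tool step_arm, never from a script. Its argument "motion" is a list of rows, each a list of 5 numbers: the finger opening in cm, from 0 to 8.54, then the shift along the tool's x, y, z in cm, then the turn about the tool's z in degrees. In form: [[claw, dx, dy, dz, twist], ...]. A call has 1 to 20 rows; each row is the pose to reach, as a shift and turn from the pose commanded when the call began, along the tool's axes at that moment; what a row does not reach only later rows make up. A row lasts 1/10 s, in which the tool goes at most 50 mm and 8.59 degrees, less where a joint would pass 70% of its speed; a pose out of reach is approached as far as the arm can. A call with a gripper value outside its range is refused whole. The fingers move at their own pace and stop on an object; "force" is the grip in N (left out, the last holds). Time passes only in rows, so rows that repeat a pose let the fingers close. It gives the time, the measured TCP pose, the force, the opening and the grip force at its end, in the units of the state.
- bot.read_state(): the state, without advancing time (a new reading comes with each control period).
- bot.read_camera(name): name is "scene" or "top" or "wrist"; returns (picture, depth): 384x512x3 uint8, red, green, blue; 384x512 float32, m along the optical axis (not along the pixel's ray), 0 where there is no reading.
- bot.calibration(name): a dict with "mtx" (3x3 intrinsics, pixels), "origin" and "orientation" of the camera in the world; the wrist camera has in their place "T_tool_cam" (4x4, takes a point from camera to tool coordinates, whose origin is the TCP and whose axes are the flange's). Camera axes: x right, y up, looking along -z (the intrinsics and any distortion apply to the point x, -y, -z); pixel columns grow to the right and rows downward; lengths in m; the calibration is good to about 2 mm. A picture is of the moment at which its call begins: read the wrist's pose just before it. calibration takes no time and is no camera call.
- bot.finish_job(): hands the job in; it is judged then, once.
The state is a dict: "time": time; "q": joint angles; "joint_vel": joint speeds; "joint_torque": joint torques, N m; "tool_pos": TCP position; "tcp_rot": TCP orientation; "wrist_force": force on the tool from outside, world axes, zero at the start; "torque": the same for the moment, N m; "width": opening from 0.0 (shut) to 1.0 (fully open); "grip_force": force on a finger pad.
Only numpy, scipy, OpenCV 4.12 (cv2) and the standard library are available. Lean on these libraries where they do the work, as an engineer would, in place of code of your own. Each camera call takes 0.05 s, during which the arm holds its last target. There are 200 camera calls.

TASK

Take the flat lifter by its upright grip, slide its blade between the rails of the stand under the ceramic dish, and lift the dish straight up off the stand with the loose cedar ball in it. Once it is well clear, turn it level through a quarter turn, so that the dish's tab, which starts pointing across the rails, points along the direction of the rails (towards either end), with the ball staying at the centre of the hollow throughout. Finish still holding the lifter, with the dish level and still on its blade at least 10 cm above the table top; do not touch the dish or ball with the gripper, and leave the polish tin and the shoe brush where they lie.

Things in the scene. Friction and masses are not known exactly. Their poses are not given: they have to be found in the camera images.
- dish: Round white ceramic dish, 110 mm across, 15.5 mm high, flat underside, about 0.25 kg, resting on the stand's two rails. Origin: centre of its underside, z up. A tab 26 mm wide, 7 mm thick sticks out along its +x axis to 84 mm from the centre. The top is a shallow conical hollow (8 degrees, 46 mm radius).
- dish_hollow (a point): Lowest point of the dish's hollow, on the dish's axis 7 mm above its underside; the ball belongs over this point, within 10 mm at the end and never more than 22 mm off.
- ball: Loose cedar-wood ball (origin at its centre), 38 mm in diameter, about 18 g, lying at the centre of the dish's hollow. It rolls if the dish is jerked or tilted.
- stand: Fixed low teak stand, origin at the centre of its underside. Two rails run along its x axis (roughly the robot's y): 120 mm long, 10 mm wide, centred 40 mm either side of the middle, tops 30 mm above the table, on a 4 mm foot plate. So the channel under the dish is 70 mm wide, 4 to 30 mm above the table, open at both ends. The dish's tab starts across the rails.
- lifter: Flat steel lifter, about 0.2 kg, standing on the table left or right of the stand, blade roughly away from the robot. Origin: underside of the blade below the grip; x towards the blade's free end, z up. Blade 50 mm wide, 4 mm thick, from x = -25 to +145 mm. Grip: square wooden post 24 x 24 mm upright over the origin, top at 96 mm, flats square to the blade.
- lifter_load (a point): Point on top of the lifter's blade, 100 mm ahead of its origin and 4 mm above it, where the dish's centre rides well, clear of the fingers.
- tin: Bystander: round closed aluminium polish tin, 80 mm across, 27 mm high, on the other side of the stand from the lifter. Origin: centre of its underside.
- brush: Bystander: wooden shoe brush 130 x 45 mm, 38 mm high, between robot and stand, long side roughly along the robot's y. Origin: centre of its underside.
Not all that is in view belongs to the job. Several things have the shape of the ball; the one meant has the colours described above.

How it is judged:
By the outcome, as a careful person would: the job done as asked, in the order asked, and still so for the second after the job is handed in, while the arm keeps its last pose, push and grip.
It also fails if it takes over 58 s, if anything falls off the work surface, if the arm or the gripper's body presses on something with over 40 N, if the wrist force passes 120 N, or if a joint passes its speed limit or range.

## Working session

There is one attempt and no reset: what is moved stays moved. The work goes in short steps, Python scripts to look and compute and a tool call to move; the robot and the scene stay as the last step left them, time stands still between calls to the robot, and variables do not carry over. Pictures are saved under pics/ and viewed, at most 10 in all, crops included, and the job is handed in when it is done.

Besides the shell and the picture viewer there is one more tool, called as a command line: name --pt "numbers of a row" for each row, then --argument value for the rest. step_arm: Moves the arm, as the interface text tells. Its arguments: {"type":"object","properties":{"motion":{"type":"array","items":{"type":"array","items":{"type":"number"}}},"force":{"type":"number"}},"required":["motion"]}

```bash
mkdir -p pics; cat > h.py <<'E'
import numpy as np, cv2
from workcell import bot
from scipy.spatial.transform import Rotation as R
def cam(n):
    c=bot.calibration(n); K=np.array(c["mtx"])
    if n=="wrist":
        s=bot.read_state(); T=np.eye(4); T[:3,:3]=R.from_rotvec(s["tcp_rot"]).as_matrix(); T[:3,3]=s["tool_pos"]
        T=T@np.array(c["T_tool_cam"])
    else:
        o=np.array(c["orientation"]); T=np.eye(4); T[:3,:3]=o if o.shape==(3,3) else R.from_rotvec(o).as_matrix(); T[:3,3]=c["origin"]
    p,d=bot.read_camera(n)
    return p,d,K,T,c
def cloud(d,K,T):
    v,u=np.mgrid[:d.shape[0],:d.shape[1]]
    P=np.stack([(u-K[0,2])/K[0,0]*d,-(v-K[1,2])/K[1,1]*d,-d],-1)
    return P@T[:3,:3].T+T[:3,3]
def ray(u,v,z,K,T):
    r=T[:3,:3]@np.array([(u-K[0,2])/K[0,0],-(v-K[1,2])/K[1,1],-1]); return T[:3,3]+r*(z-T[2,3])/r[2]
E
python3 - <<'E'
from h import *
for n in("top","scene"):
    p,d,K,T,c=cam(n); cv2.imwrite(f"pics/{n}.png",p[:,:,::-1]); np.savez(f"{n}.npz",p=p,d=d,K=K,T=T)
    print(n,{k:v for k,v in c.items()})
print(bot.read_state())
E
```

```text
top {'mtx': array([[381.97892019,   0.        , 258.09282692],
       [  0.        , 381.97892019, 190.90624301],
       [  0.        ,   0.        ,   1.        ]]), 'origin': array([ 0.36363221, -0.01332084,  0.8770828 ]), 'orientation': array([ 0.17785046, -0.18054896, -1.53252767])}
scene {'mtx': array([[409.69144703,   0.        , 253.57223462],
       [  0.        , 409.69144703, 185.81493131],
       [  0.        ,   0.        ,   1.        ]]), 'origin': array([ 1.10432364, -0.3819847 ,  0.60303087]), 'orientation': array([0.78415609, 0.43036435, 0.88504827])}
{'time': 0.1, 'q': array([-1.31091775e+00,  2.64673317e-01,  1.60527282e+00,  6.82661096e-07,
        1.27372025e+00, -3.69364866e-02]), 'joint_vel': array([-0.00086289, -0.00319954, -0.00207435,  0.00087808,  0.00011807,
       -0.00061771]), 'joint_torque': array([ 3.80472184e-04, -5.16705716e+01, -3.68591166e+01, -7.48839352e-05,
        6.31367991e-03, -3.29175816e-05]), 'tool_pos': array([ 0.19720505, -0.64477282,  0.20137053]), 'tcp_rot': array([-3.10502139e+00, -4.64221381e-01,  3.61098933e-04]), 'wrist_force': array([-0.08810576, -0.24620667, -0.09331605]), 'torque': array([ 0.02294734,  0.00804652, -0.0096329 ]), 'grip_force': 0.0, 'width': 0.9997038289525761}
```

View pics/top.png

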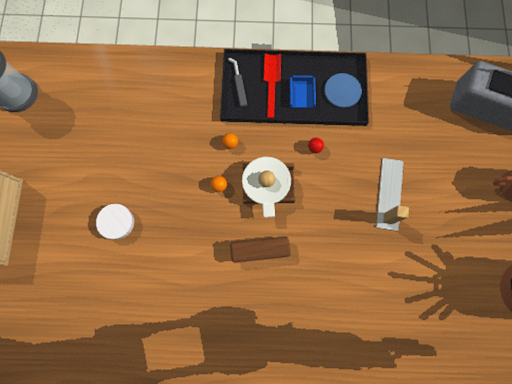

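View pics/scene.png

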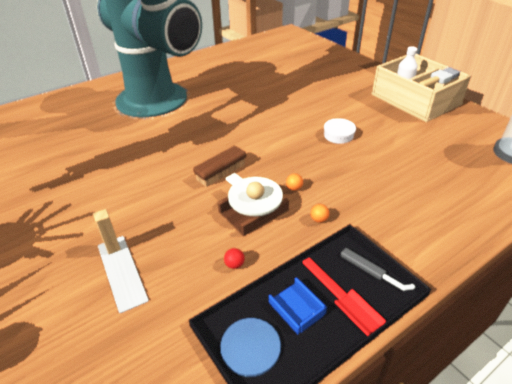

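The top view shows the dish at (267,180) with its tab pointing down at (269,210), and the cedar ball at (267,179). The lifter is at the right: grip top at (402,212), blade spanning about (390,160) to (388,228). The brush is at (260,249), the tin at (115,221), and a red ball at (316,145). The scene view agrees.

```bash
python3 - <<'E'
from h import *
D=np.load("top.npz"); p,d,K,T=[D[k] for k in "pdKT"]
X=cloud(d,K,T)
for n,u,v in [("table",330,250),("tin",115,221),("brush",260,249),("red",316,145),("grip",402,212),("or1",219,184),("or2",231,141)]: print(n,X[v,u].round(3))
hsv=cv2.cvtColor(p,cv2.COLOR_RGB2HSV)
def rect(m,name,z):
    c=max(cv2.findContours(m.astype(np.uint8),0,1)[0],key=cv2.contourArea)
    w=np.array([ray(*q[0],z,K,T)[:2] for q in c],np.float32)
    r=cv2.minAreaRect(w); print(name,np.round(r[0],4),np.round(r[1],4),round(r[2],1),len(c)); print(cv2.boxPoints(r).round(3).tolist()); return c,w
def win(a,b,c,e):
    m=np.zeros(d.shape,bool); m[b:e,a:c]=1; return m
gray=(hsv[...,1]<60)&(hsv[...,2]>110)
rect(gray&win(370,145,420,240)&(X[...,2]<.03),"blade",.004)
gm=win(385,195,420,230)&(X[...,2]>.085)
print("griptop",gm.sum(),X[gm].mean(0),X[gm].min(0),X[gm].max(0))
dm=gray&win(235,150,300,225)
c,w=rect(dm,"dish",.0455)
# disc from rim points only away from tab
ww=w[w[:,0]>np.median(w[:,0])-.03]
A=np.c_[2*ww,np.ones(len(ww))]; s=np.linalg.lstsq(A,(ww**2).sum(1),rcond=None)[0]; print("disc",s[:2],np.sqrt(s[2]+s[0]**2+s[1]**2))
r=np.linalg.norm(w-s[:2],axis=1); t=w[r>.07]; print("tab dir",t.mean(0)-s[:2],r.max())
bm=(hsv[...,0]<25)&(hsv[...,1]>70)&win(252,165,282,192)&(X[...,2]>.055)
print("ball",bm.sum(),X[bm].mean(0),X[bm].max(0))
im=cv2.resize(p[140:240,200:300],None,fx=6,fy=6,interpolation=2); cv2.imwrite("pics/c1.png",im[:,:,::-1])
sm=(hsv[...,2]<75)&win(235,155,305,215)&(X[...,2]>.022)&(X[...,2]<.036)
print("stand",sm.sum(),X[sm].min(0),X[sm].max(0))
E
```

```text
table [ 0.435 -0.18  -0.002]
tin [0.483 0.308 0.024]
brush [ 0.43  -0.02   0.036]
red [ 0.673 -0.143  0.039]
grip [ 0.511 -0.313  0.093]
or1 [0.574 0.078 0.034]
or2 [0.678 0.055 0.033]
blade [ 0.5715 -0.3207] [0.0514 0.1705] 82.6 201
[[0.48399999737739563, -0.33500000834465027], [0.652999997138977, -0.3569999933242798], [0.6589999794960022, -0.3059999942779541], [0.49000000953674316, -0.2840000092983246]]
griptop 152 [ 0.510354   -0.30908264  0.10445915] [ 0.36363221 -0.3258086   0.08543716] [ 0.52580677 -0.01332084  0.8770828 ]
dish [ 0.5755 -0.0245] [0.1108 0.1295] 62.4 160
[[0.492000013589859, -0.0430000014603138], [0.6069999933242798, -0.10400000214576721], [0.6589999794960022, -0.004999999888241291], [0.5440000295639038, 0.054999999701976776]]
disc [ 0.58367314 -0.02900952] 0.05457154345169673
tab dir [-0.0783331  -0.00841331] 0.08393994364682104
ball 207 [ 0.58109479 -0.029507    0.06795262] [ 0.59836729 -0.01272     0.07687938]
stand 39 [ 0.53817139 -0.08665959  0.02204861] [0.62414517 0.0249926  0.0331354 ]
```

View pics/c1.png

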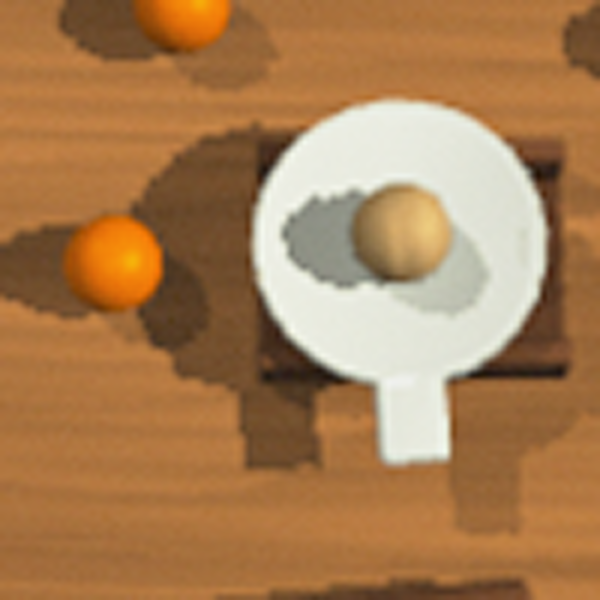

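The crop shows the rails ending at about x=568 on the right and 258 on the left, with the dish roughly centred. The dish is at (0.584,-0.029), and the lifter origin is at about (0.512,-0.313) with yaw -7.4°. I'll move above the grip with the finger axis along the blade.

step_arm --pt "8.5 1.5 -0.8 0 -3" --pt "8.5 4 -2.3 0 -7" --pt "8.5 8 -4.5 0 -13" --pt "8.5 12 -6.8 0 -20" --pt "8.5 16 -9 0 -27" --pt "8.5 20 -11.3 0 -34" --pt "8.5 24 -13.5 0 -41" --pt "8.5 28 -15.8 0 -48" --pt "8.5 32 -18 0 -54" --pt "8.5 35.5 -20 0 -59" --pt "8.5 38.2 -21.5 0 -63" --pt "8.5 39.9 -22.45 0 -65.6" --pt "8.5 39.9 -22.45 0 -65.6" --pt "8.5 39.9 -22.45 0 -65.6"

```text
time: 1.5
tool_pos: [0.513, -0.3138, 0.202]
tcp_rot: [-2.359, -2.073, 0.001]
wrist_force: [-0.1, -0.2, -0.2]
width: 0.995
grip_force: 0.0
```

```bash
python3 - <<'E'
from h import *
s=bot.read_state(); print(s["tool_pos"],s["q"],s["tcp_rot"],s["time"])
p,d,K,T,c=cam("wrist"); cv2.imwrite("pics/w1.png",p[:,:,::-1]); np.savez("w1.npz",p=p,d=d,K=K,T=T); print(T.round(3))
E
```

```text
[ 0.5129974  -0.31384695  0.20204935] [-5.90080887e-01  1.27030532e-01  1.76709895e+00 -6.38153438e-04
  1.24852555e+00 -4.61201415e-01] [-2.35901630e+00 -2.07344422e+00  1.34698949e-03] 1.5
[[ 0.992  0.123  0.039  0.523]
 [-0.129  0.946  0.297 -0.237]
 [-0.001 -0.299  0.954  0.374]
 [ 0.     0.     0.     1.   ]]
```

View pics/w1.png

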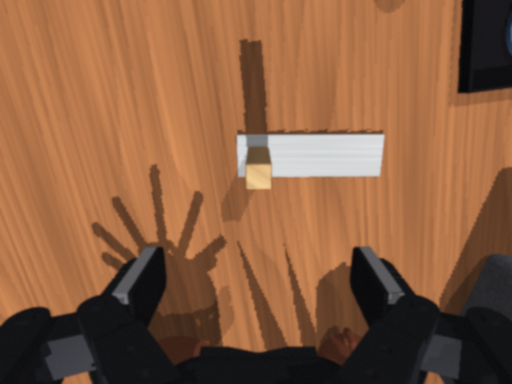

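The wrist view shows the post top at about (258,176) and the blade from (238,135) to (384,177), nearly square to the fingers.

```bash
python3 - <<'E'
from h import *
D=np.load("w1.npz"); p,d,K,T=[D[k] for k in "pdKT"]
hsv=cv2.cvtColor(p,cv2.COLOR_RGB2HSV); X=cloud(d,K,T)
m=(X[...,2]>.088)&(X[...,2]<.105)&(d>0); m[220:]=0
vs,us=np.nonzero(m); print("top z",X[m][:,2].mean(),us.min(),us.max(),vs.min(),vs.max())
def rect(m,z,n):
    c=max(cv2.findContours(m.astype(np.uint8),0,1)[0],key=cv2.contourArea)
    w=np.array([ray(*q[0],z,K,T)[:2] for q in c],np.float32); r=cv2.minAreaRect(w); print(n,r); return w
rect(m,.096,"post")
g=(hsv[...,1]<60)&(hsv[...,2]>90); g[:120]=0;g[195:]=0
g[:,:225]=0;g[:,400:]=0
w=rect(g,.004,"blade")
b=cv2.boxPoints(cv2.minAreaRect(w)); print(b)
E
```

```text
top z 0.09660034288502287 245 271 161 188
post ((0.5134983062744141, -0.309418648481369), (0.0251005906611681, 0.023658402264118195), 82.61203002929688)
blade ((0.5732890963554382, -0.3180784285068512), (0.050051890313625336, 0.17065952718257904), 82.60565185546875)
[[ 0.48544815 -0.3319145 ]
 [ 0.6546885  -0.353878  ]
 [ 0.6611301  -0.30424234]
 [ 0.49188972 -0.28227887]]
```

step_arm --pt "8.5 0.4 0 1 0" --pt "8.5 0.4 0 3.5 0" --pt "8.5 0.4 0 6.5 0" --pt "8.5 0.4 0 9.5 0" --pt "8.5 0.4 0 12 0" --pt "8.5 0.4 0 14 0" --pt "8.5 0.4 0 15 0" --pt "8.5 0.4 0 15 0" --pt "2 0.4 0 15 0" --pt "2 0.4 0 15 0" --pt "2 0.4 0 15 0" --pt "2 0.4 0 15 0" --pt "2 0.4 0 15 0" --pt "2 0.4 0 15 0" --pt "2 0.4 0 15 0" --pt "2 0.4 0 15 0" --pt "2 0.4 0 15 0" --pt "2 0.4 0 15 0" --force 100

```text
time: 3.35
tool_pos: [0.5147, -0.3107, 0.0539]
tcp_rot: [2.358, 2.072, 0.001]
wrist_force: [-1.0, -0.0, 7.0]
width: 0.257
grip_force: 83.4
```

step_arm --pt "2 0.4 0 -0.5 0" --pt "2 0.4 0 -2 0" --pt "2 0.4 0 -4 0" --pt "2 0.4 0 -6 0" --pt "2 0.4 0.2 -7.5 -3" --pt "2 0.6 0.8 -8 -9" --pt "2 1 1.5 -8 -16.5" --pt "2 1.4 2.2 -8 -24.5" --pt "2 1.8 2.9 -8 -32.5" --pt "2 2.2 3.6 -8 -40.5" --pt "2 2.6 4.2 -8 -48.5" --pt "2 3 4.8 -8 -56.5" --pt "2 3.4 5.4 -8 -64.5" --pt "2 3.7 5.9 -8 -72.5" --pt "2 4 6.4 -8 -80.5" --pt "2 4 6.4 -8 -88.5" --pt "2 4 6.4 -8 -95" --pt "2 4 6.4 -8 -100" --pt "2 4 6.4 -8 -103" --pt "2 4 6.4 -8 -103"

```text
time: 5.35
tool_pos: [0.5822, -0.2785, 0.1329]
tcp_rot: [0.154, -3.138, -0.0]
wrist_force: [0.8, -0.3, -2.2]
width: 0.256
grip_force: 82.7
```

```bash
python3 - <<'E'
from h import *
s=bot.read_state(); print(s["tool_pos"],s["q"],s["tcp_rot"],s["time"],s["wrist_force"],s["width"],s["grip_force"])
p,d,K,T,c=cam("wrist"); np.savez("w2.npz",p=p,d=d,K=K,T=T)
p2,d,K,T,c=cam("top"); np.savez("t2.npz",p=p2,d=d,K=K,T=T)
im=np.vstack([cv2.resize(p,(400,300)),cv2.resize(p2,(400,300))]); 
cv2.imwrite("pics/w2.png",im[:,:,::-1])
E
```

```text
[ 0.58224846 -0.2784686   0.13291009] [-4.84656751e-01  2.58816295e-01  1.74223731e+00 -7.73489678e-05
  1.14085146e+00 -2.15358639e+00] [ 1.54121252e-01 -3.13750481e+00 -1.54566502e-04] 5.35 [ 0.76409567 -0.26147997 -2.22553196] 0.25612890013788425 82.73836612701416
```

View pics/w2.png

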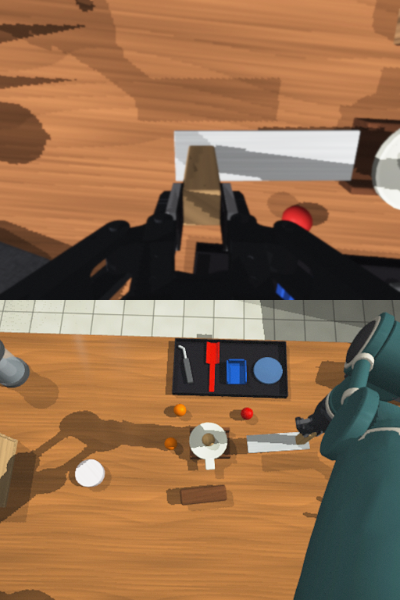

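The blade is held level, spanning (175,130) to (358,180) in the wrist half. The stand's near end and the dish are at its right edge, and the top view is unobstructed. I'll zoom in on the rails in both views.

```bash
python3 - <<'E'
from h import *
D=np.load("w2.npz"); a=D["p"][130:270,412:512]; E=np.load("t2.npz"); b=E["p"][150:220,230:330]
im=np.hstack([cv2.resize(a,None,fx=4,fy=4,interpolation=2)[:560],np.vstack([cv2.resize(b,None,fx=4,fy=4,interpolation=2),cv2.resize(E["p"][150:220,230:330],None,fx=4,fy=4,interpolation=0)])])
cv2.imwrite("pics/z2.png",im[:,:,::-1]); print(im.shape)
hsv=cv2.cvtColor(D["p"],cv2.COLOR_RGB2HSV); X=cloud(D["d"],D["K"],D["T"])
z=X[...,2]; m=(z>.06)&(z<.095)&(hsv[...,1]<60); m[:150]=0;m[240:]=0;m[:,:300]=0;m[:,465:]=0
print("blade z",np.median(z[m]))
c=max(cv2.findContours(m.astype(np.uint8),0,1)[0],key=cv2.contourArea)
w=np.array([ray(*q[0],.083,D["K"],D["T"])[:2] for q in c],np.float32); print(cv2.boxPoints(cv2.minAreaRect(w)))
# plain-geometry rail points: depth z 0.024..0.034
for n,F in(("w",D),("t",E)):
    Y=cloud(F["d"],F["K"],F["T"]); h=cv2.cvtColor(F["p"],cv2.COLOR_RGB2HSV)
    k=(Y[...,2]>.024)&(Y[...,2]<.035)&(h[...,2]<130)&(abs(Y[...,0]-.584)<.06)&(Y[...,1]>-.12)&(Y[...,1]<.05)
    for lo,hi in((.5,.584),(.584,.66)):
        q=Y[k&(Y[...,0]>lo)&(Y[...,0]<hi)]
        if len(q)>5: print(n,len(q),q.min(0).round(4),q.max(0).round(4),"slope dx/dy",np.polyfit(q[:,1],q[:,0],1).round(4), q.mean(0).round(4))
E
```

```text
(560, 800, 3)
blade z 0.08385616879990226
[[ 0.54383063 -0.13560978]
 [ 0.55590284 -0.24935752]
 [ 0.6057055  -0.24407193]
 [ 0.5936333  -0.13032418]]
w 521 [ 0.5415 -0.0943  0.024 ] [ 0.5533 -0.0557  0.0335] slope dx/dy [-0.0665  0.5417] [ 0.5468 -0.077   0.0301]
w 307 [ 0.6217 -0.0906  0.024 ] [ 0.6321 -0.0568  0.0327] slope dx/dy [-0.0223  0.6235] [ 0.6252 -0.0758  0.0295]
t 88 [ 0.5379 -0.0959  0.0241] [0.5525 0.0222 0.0332] slope dx/dy [-0.0521  0.5429] [ 0.5451 -0.0436  0.0286]
t 34 [ 0.6179 -0.0908  0.0251] [0.628  0.0253 0.0321] slope dx/dy [-0.0075  0.6234] [ 0.6234 -0.0069  0.0286]
```

View pics/z2.png

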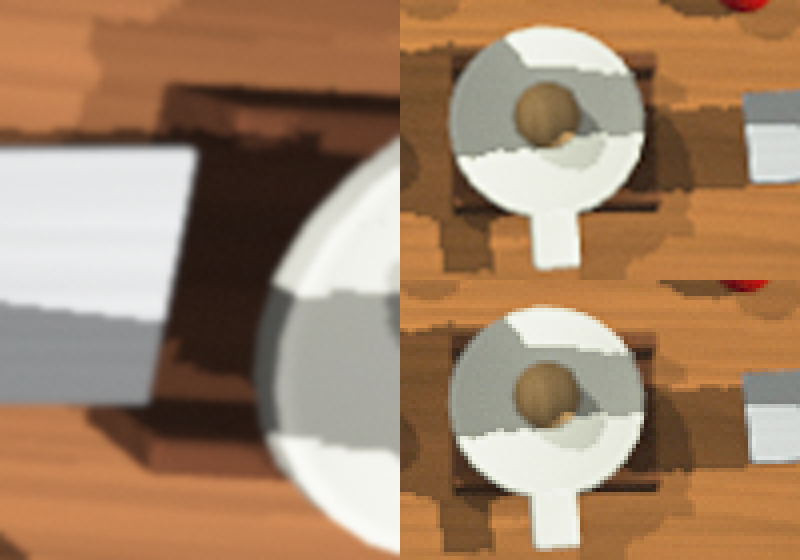

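The rail centrelines are at x≈0.547 and 0.625 where y=-0.077, which is 78 mm apart and matches the drawing. Rail yaw is about 92.6° and the blade's is about 95.8°. I'll line up, descend, and check.

step_arm --pt "2 -0.3 0 0.5 0.8" --pt "2 -0.8 -0.1 1.5 1.8" --pt "2 -1.1 -0.2 2.5 2.6" --pt "2 -1.3 -0.2 3.5 3.2" --pt "2 -1.3 -0.2 4.5 3.2" --pt "2 -1.3 -0.2 5.5 3.2" --pt "2 -1.3 -0.2 6.2 3.2" --pt "2 -1.3 -0.2 6.4 3.2" --pt "2 -1.3 0.3 6.4 3.2" --pt "2 -1.4 1.5 6.4 3.2" --pt "2 -1.45 2.2 6.4 3.2" --pt "2 -1.45 2.2 6.4 3.2"

```text
time: 6.65
tool_pos: [0.595, -0.2539, 0.0692]
tcp_rot: [-0.068, 3.14, 0.0]
wrist_force: [0.2, -0.4, -2.3]
width: 0.254
grip_force: 82.8
```

```bash
python3 - <<'E'
from h import *
s=bot.read_state(); print(s["tool_pos"],s["tcp_rot"],s["time"],s["wrist_force"])
p,d,K,T,c=cam("wrist"); np.savez("w3.npz",p=p,d=d,K=K,T=T); X=cloud(d,K,T); z=X[...,2]
hsv=cv2.cvtColor(p,cv2.COLOR_RGB2HSV)
cv2.imwrite("pics/w3.png",p[:,:,::-1])
m=(z>.008)&(z<.028)&(hsv[...,1]<60)&(X[...,1]<-.105)&(X[...,1]>-.22)&(abs(X[...,0]-.59)<.04)
print("blade z",np.median(z[m]))
c=max(cv2.findContours(m.astype(np.uint8),0,1)[0],key=cv2.contourArea)
w=np.array([ray(*q[0],.019,K,T)[:2] for q in c],np.float32); print(cv2.boxPoints(cv2.minAreaRect(w)))
for y in np.arange(-.092,-.03,.006):
    o=[]
    for lo,hi in((.52,.584),(.584,.65)):
        q=X[(z>.0275)&(z<.033)&(hsv[...,2]<140)&(abs(X[...,1]-y)<.003)&(X[...,0]>lo)&(X[...,0]<hi)]
        o+= [q[:,0].min().round(4),q[:,0].max().round(4)] if len(q)>3 else [None]
    print(round(y,3),o)
E
```

```text
[ 0.59499634 -0.25390193  0.06919241] [-6.82951017e-02  3.14025657e+00  1.33467072e-04] 6.65 [ 0.18521859 -0.42914462 -2.33849752]
blade z 0.02016612170004929
[[ 0.5653669  -0.10878243]
 [ 0.570234   -0.22160779]
 [ 0.6201387  -0.21945497]
 [ 0.6152716  -0.10662962]]
-0.092 [np.float64(0.543), np.float64(0.5525), np.float64(0.6233), np.float64(0.6312)]
-0.086 [np.float64(0.5428), np.float64(0.5522), np.float64(0.6224), np.float64(0.6314)]
-0.08 [None, np.float64(0.6224), np.float64(0.6305)]
-0.074 [None, np.float64(0.6219), np.float64(0.6305)]
-0.068 [None, np.float64(0.6219), np.float64(0.6302)]
-0.062 [None, np.float64(0.6215), np.float64(0.6304)]
-0.056 [None, None]
-0.05 [None, None]
-0.044 [None, None]
-0.038 [None, None]
-0.032 [None, None]
```

View pics/w3.png

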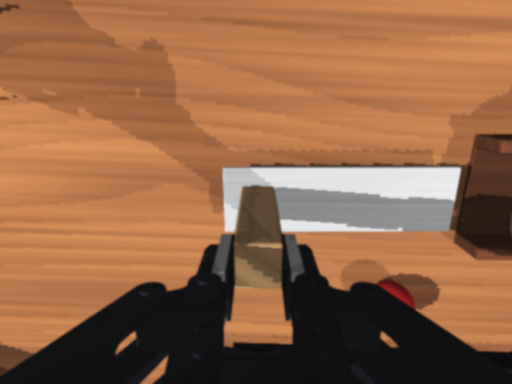

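The blade tip at (465,200) faces the channel between the rails at (490,140) and (485,245), about 2 mm off centre. Now I'll slide it in.

step_arm --pt "2 0.2 0.4 0 0" --pt "2 0.2 1.1 0 0" --pt "2 0.2 1.9 0 0" --pt "2 0.2 2.7 0 0" --pt "2 0.2 3.5 0 0" --pt "2 0.2 4.3 0 0" --pt "2 0.2 5.1 0 0" --pt "2 0.2 5.9 0 0" --pt "2 0.2 6.7 0 0" --pt "2 0.2 7.5 0 0" --pt "2 0.2 8.3 0 0" --pt "2 0.2 9.1 0 0" --pt "2 0.2 9.9 0 0" --pt "2 0.2 10.7 0 0" --pt "2 0.2 11.4 0 0" --pt "2 0.2 11.9 0 0" --pt "2 0.2 12.3 0 0" --pt "2 0.2 12.5 0 0" --pt "2 0.2 12.5 0 0"

```text
time: 8.6
tool_pos: [0.5875, -0.1304, 0.0686]
tcp_rot: [-0.066, 3.141, -0.0]
wrist_force: [0.1, 0.4, -1.8]
width: 0.258
grip_force: 82.8
```

```bash
cat > chk.py <<'E'
from h import *
s=bot.read_state(); print(s["tool_pos"],s["tcp_rot"],s["time"],s["wrist_force"],s["torque"],s["q"].round(2))
p,d,K,T,c=cam("wrist"); X=cloud(d,K,T); z=X[...,2]; hsv=cv2.cvtColor(p,cv2.COLOR_RGB2HSV)
p2,d2,K2,T2,_=cam("scene")
cv2.imwrite("pics/chk_%.1f.png"%s["time"],np.vstack([cv2.resize(p,(400,300)),cv2.resize(p2,(400,300))])[:,:,::-1])
E
python3 chk.py; ls pics
```

```text
[ 0.58748361 -0.13040233  0.06859458] [-6.64076110e-02  3.14088543e+00 -1.05454241e-04] 8.6 [ 0.05434172  0.41857508 -1.75950218] [-0.07002716 -0.03172728 -0.01970004] [-0.26  0.24  1.89 -0.    1.01 -1.87]
c1.png
chk_8.6.png
scene.png
top.png
w1.png
w2.png
w3.png
z2.png
```

View pics/chk_8.6.png

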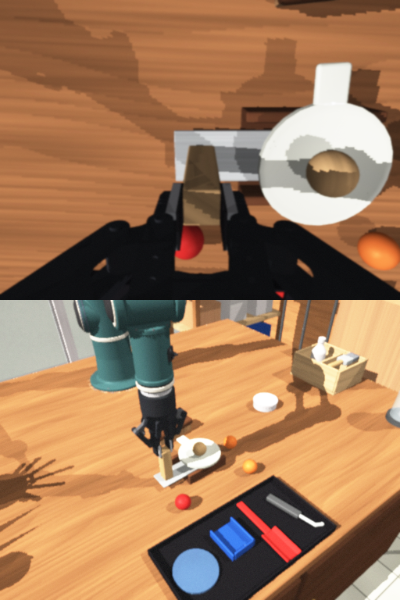

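The blade is under the dish with no contact: the dish is at (325,165) and the ball still central in the hollow. Next is a slow lift.

step_arm --pt "2 0 0 -0.1 0" --pt "2 0 0 -0.3 0" --pt "2 0 0 -0.5 0" --pt "2 0 0 -0.65 0" --pt "2 0 0 -0.75 0" --pt "2 0 0 -0.85 0" --pt "2 0 0 -0.95 0" --pt "2 0 0 -1.05 0" --pt "2 0 0 -1.15 0" --pt "2 0 0 -1.25 0" --pt "2 0 0 -1.35 0" --pt "2 0 0 -1.45 0" --pt "2 0 0 -1.55 0" --pt "2 0 0 -1.7 0" --pt "2 0 0 -1.9 0" --pt "2 0 0 -2.1 0" --pt "2 0 0 -2.3 0" --pt "2 0 0 -2.4 0" --pt "2 0 0 -2.45 0" --pt "2 0 0 -2.45 0" --force 120

```text
time: 10.7
tool_pos: [0.5875, -0.1306, 0.0932]
tcp_rot: [-0.066, 3.141, -0.0]
wrist_force: [1.0, 0.0, -4.1]
width: 0.253
grip_force: 82.5
```

```bash
cat >> chk.py <<'E'
m=(hsv[...,1]<70)&(hsv[...,2]>70)&(X[...,0]>.3)&(z>s["tool_pos"][2]-.06)&(z<s["tool_pos"][2]); m[:,:320]=0
P=X[m]; P=P[np.isfinite(P).all(1)]
c=np.median(P,0); f=P[np.linalg.norm((P-c)[:,:2],axis=1)<.045]
A=np.c_[f[:,:2]-c[:2],np.ones(len(f))]; print("surf",len(P),c.round(4),"tilt rad",np.linalg.lstsq(A,f[:,2],rcond=None)[0].round(4))
ct=max(cv2.findContours(m.astype(np.uint8),0,1)[0],key=cv2.contourArea)
w=np.array([X[q[0][1],q[0][0]] for q in ct]); w=w[np.linalg.norm(w[:,:2]-c[:2],axis=1)<.09]
best=max((np.r_[cv2.minEnclosingCircle(w[:,:2].astype(np.float32))[0]],),key=len); print("enc",best)
b=(hsv[...,0]<28)&(hsv[...,1]>70)&(z>c[2]+.012)&(z<c[2]+.06)&(np.linalg.norm(X[...,:2]-c[:2],axis=2)<.05)
print("ball",b.sum(),X[b].mean(0).round(4),"top z",np.percentile(X[b][:,2],98).round(4) if b.any() else 0)
E
python3 chk.py
```

```text
[ 0.58752035 -0.13059969  0.09318159] [-6.60279981e-02  3.14076786e+00 -9.84026267e-05] 10.7 [ 1.02331348  0.04124255 -4.06497519] [-0.33393643 -0.00218819  0.00827939] [-0.26  0.22  1.87 -0.    1.05 -1.87]
surf 18845 [ 0.5715 -0.0328  0.0568] tilt rad [-0.0384 -0.0159  0.056 ]
enc [ 0.57086909 -0.02678509]
ball 2672 [ 0.5812 -0.0313  0.082 ] top z 0.0888
```

View pics/chk_10.7.png

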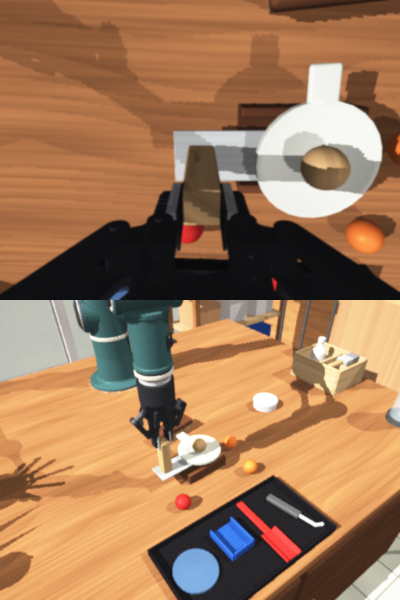

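The dish is clear of the rails, level on the blade at (318,153), with the ball centred. I'll continue straight up.

step_arm --pt "2 0 0 -0.1 0" --pt "2 0 0 -0.3 0" --pt "2 0 0 -0.6 0" --pt "2 0 0 -1.0 0" --pt "2 0 0 -1.5 0" --pt "2 0 0 -2.2 0" --pt "2 0 0 -3 0" --pt "2 0 0 -3.8 0" --pt "2 0 0 -4.6 0" --pt "2 0 0 -5.4 0" --pt "2 0 0 -6.2 0" --pt "2 0 0 -7 0" --pt "2 0 0 -7.8 0" --pt "2 0 0 -8.6 0" --pt "2 0 0 -9.4 0" --pt "2 0 0 -10 0" --pt "2 0 0 -10.5 0" --pt "2 0 0 -10.8 0" --pt "2 0 0 -11 0" --pt "2 0 0 -11 0"

```text
time: 12.8
tool_pos: [0.5875, -0.1306, 0.2032]
tcp_rot: [-0.066, 3.141, -0.0]
wrist_force: [-0.1, 0.8, -5.1]
width: 0.255
grip_force: 82.6
```

```bash
python3 chk.py; cat > dish.py <<'E'
from h import *
# dish pose from the top camera: rim circle (by distance-transform-free opening) and tab
p,d,K,T,c=cam("top"); X=cloud(d,K,T); z=X[...,2]; hsv=cv2.cvtColor(p,cv2.COLOR_RGB2HSV)
m=((hsv[...,1]<70)&(hsv[...,2]>60)&(z>.152)&(z<.19)).astype(np.uint8)
b=(z>.18)&(z<.22)&(hsv[...,1]>60)
ct=max(cv2.findContours(m,0,1)[0],key=cv2.contourArea); f=np.zeros_like(m); cv2.drawContours(f,[ct],-1,1,-1)
disc=cv2.morphologyEx(f,cv2.MORPH_OPEN,cv2.getStructuringElement(2,(27,27)))
M=cv2.moments(disc,True); cu=(M['m10']/M['m00'],M['m01']/M['m00'])
cc=ray(*cu,.167,K,T); print("dish",cc,np.sqrt(M['m00']/np.pi))
vs,us=np.nonzero(f); W=np.array([ray(u,v,.167,K,T)[:2] for u,v in zip(us,vs)])-cc[:2]; r=np.linalg.norm(W,axis=1)
t=W[(r>.062)&(r<.095)]; print("tab",len(t),t.mean(0),"yaw",np.degrees(np.arctan2(*t.mean(0)[::-1])),"rmax",r.max())
B=X[b&(np.linalg.norm(X[...,:2]-cc[:2],axis=2)<.05)]; print("ball",len(B),B.mean(0).round(4))
cv2.imwrite("pics/dish.png",np.vstack([cv2.resize(p[120:260,180:420],(720,420)),cv2.cvtColor(cv2.resize(f[120:260,180:420]*255,(300,175)),8).repeat(1,1)[:, :300] if 0 else np.zeros((1,720,3),np.uint8)])[:,:,::-1])
E
python3 dish.py
```

```text
[ 0.58751465 -0.13060505  0.20322182] [-6.59959544e-02  3.14077652e+00 -1.06695522e-04] 12.8 [-0.07917818  0.84990674 -5.14637627] [-0.36047602 -0.02278434  0.01118189] [-0.26  0.13  1.77 -0.    1.25 -1.87]
surf 18817 [ 0.5715 -0.0328  0.1668] tilt rad [-0.0377 -0.0154  0.166 ]
enc [ 0.57114792 -0.02709207]
ball 2671 [ 0.5812 -0.0313  0.192 ] top z 0.1988
dish [ 0.58376832 -0.0266865   0.167     ] 26.708284387767684
tab 158 [-0.07181577 -0.00974855] yaw -172.26970300578353 rmax 0.08388395360169071
ball 271 [ 0.581  -0.0294  0.1903]
```

The dish is at 15 cm, level, with the ball centred and the tab at about 187°. I'll turn it about 93° in two smooth halves.

step_arm --pt "2 0 0 0 0.4" --pt "2 0 0 0 1.2" --pt "2 0 0 0 2.4" --pt "2 0 0 0 4" --pt "2 0 0 0 6" --pt "2 0 0 0 8.5" --pt "2 0 0 0 11.5" --pt "2 0 0 0 14.5" --pt "2 0 0 0 17.5" --pt "2 0 0 0 20.5" --pt "2 0 0 0 23.5" --pt "2 0 0 0 26.5" --pt "2 0 0 0 29.5" --pt "2 0 0 0 32.5" --pt "2 0 0 0 35" --pt "2 0 0 0 37" --pt "2 0 0 0 38.6" --pt "2 0 0 0 39.8" --pt "2 0 0 0 40.6" --pt "2 0 0 0 41"

```text
time: 14.95
tool_pos: [0.5874, -0.1306, 0.2031]
tcp_rot: [-1.039, -2.965, -0.0]
wrist_force: [0.1, -0.1, -3.9]
width: 0.255
grip_force: 82.6
```

```bash
python3 dish.py
```

```text
dish [ 0.65167227 -0.04648824  0.167     ] 24.830752093684207
tab 110 [-0.0603246   0.03616125] yaw 149.05965400173972 rmax 0.07955322600987397
ball 253 [ 0.6487 -0.0533  0.1908]
```

step_arm --pt "2 0 0 0 0.4" --pt "2 0 0 0 1.2" --pt "2 0 0 0 2.4" --pt "2 0 0 0 4.2" --pt "2 0 0 0 6.8" --pt "2 0 0 0 10" --pt "2 0 0 0 14" --pt "2 0 0 0 18" --pt "2 0 0 0 22" --pt "2 0 0 0 26" --pt "2 0 0 0 30" --pt "2 0 0 0 34" --pt "2 0 0 0 38" --pt "2 0 0 0 41.8" --pt "2 0 0 0 45" --pt "2 0 0 0 47.6" --pt "2 0 0 0 49.6" --pt "2 0 0 0 51" --pt "2 0 0 0 51.8" --pt "2 0 0 0 52"

```text
time: 17.0
tool_pos: [0.5874, -0.1305, 0.203]
tcp_rot: [-2.233, -2.209, -0.0]
wrist_force: [-0.8, -0.1, -5.2]
width: 0.254
grip_force: 82.6
```

step_arm --pt "2 0 0 0 0" --pt "2 0 0 0 0" --pt "2 0 0 0 0" --pt "2 0 0 0 0" --pt "2 0 0 0 0"

```text
time: 17.5
tool_pos: [0.5875, -0.1306, 0.2031]
tcp_rot: [2.233, 2.21, 0.0]
wrist_force: [-0.1, 1.1, -4.5]
width: 0.254
grip_force: 82.6
```

```bash
python3 chk.py; python3 dish.py; ls -t pics|head -2; cp pics/chk_1[6-9]*.png pics/final.png
```

```text
[ 0.58748407 -0.13058595  0.20306793] [2.23287109e+00 2.20994221e+00 4.52481366e-05] 17.5 [-0.14543618  1.12945791 -4.53642187] [ 0.043736    0.37446637 -0.02466594] [-0.26  0.13  1.77  0.    1.25 -0.25]
surf 18764 [ 0.6853 -0.1186  0.1668] tilt rad [-0.0142  0.0435  0.1659]
enc [ 0.68983924 -0.11801643]
ball 2682 [ 0.6854 -0.1282  0.1919] top z 0.1987
chk_17.5.png
dish.pngTraceback (most recent call last):
  File "dish.py", line 8, in <module>
    M=cv2.moments(disc,True); cu=(M['m10']/M['m00'],M['m01']/M['m00'])
                                  ~~~~~~~~^~~~~~~~~
ZeroDivisionError: float division by zero
```

View pics/final.png

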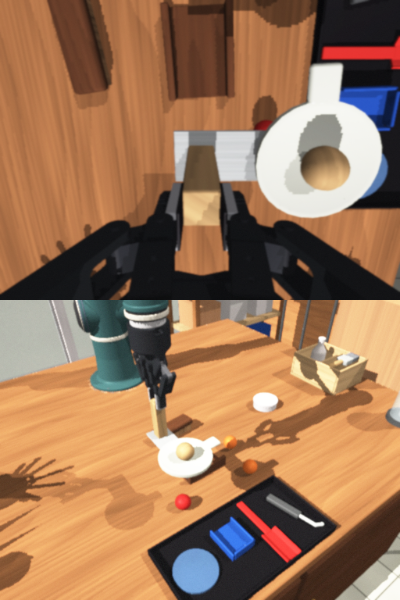

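The wrist view shows the dish in the same place on the blade and the ball at (325,168), unmoved in the hollow. The tab at (325,80) now runs parallel to the rails at (200,50), and the brush and tin are untouched.

```bash
python3 -c "
from workcell import bot
print(bot.finish_job())"
```

```text
the job is handed in; nothing more can be done
None
```

The job is handed in at about 17.5 s of the 58 s allowed: the dish is level on the lifter about 15 cm above the table, its tab along the rails and the ball still centred; the tin and brush were not touched, and no verdict was returned.

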